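# Refit the spill ring and knob on a gas stove and hold the valve pressed in

## Robot

A 7-joint arm with a two-finger parallel gripper is mounted at the origin on a cart in front of the work surface, level with it; the furniture and walls round the work are solid. World frame = base frame: x ahead of the robot, y to its left, z up, the work surface at z = 0. Lengths are in mm, angles in rad, forces in N, time in s.
With the tool pointing down it reaches from about 400 to 875 mm from the base axis. Payload 6.5 kg.
Tool frame: the origin (TCP) lies midway between the tips of the shut fingers; the grasp point (between the pads) lies 19 mm behind it (grip_depth is the distance from the TCP to the grasp point, in mm); z points along the fingers, y is the line along which they close (so a half turn about z gives the same grasp; the last joint's range is limited). The gripper opens to 88 mm and grips with 3 to 60 N. Pads are 18 mm wide; open, the fingers measure 123 mm over their backs; the gripper's body (75 mm by 187 mm) begins 45 mm behind the grasp point.
Start: joints at [1.233, 0.536, -0.004, 1.538, 0.003, 1.067, -0.071], TCP at [174.498, -626.131, 215.616] pointing down, gripper open.
Joint ranges: [-2.7, 2.7], [-0.37, 2.16], [-1.27, 1.26], [0.24, 2.4], [-1.31, 4.45], [0.19, 1.91], [-2.76, 2.76]. Speed limits (rad/s): [2.39, 2.39, 3.14, 3.14, 3.14, 3.14, 3.14].

## Interface

Orientations are given as a unit quaternion [x, y, z, w].
In Python, from cell import * gives the robot as it stands. The module is installed in compiled form; this text tells all that it offers. Calls block until the motion is done:
- reach(position, orientation): joint-space move of the TCP to a pose.
- servo_line(position, rot=None, feed=150, until_force=None): straight line of the TCP; rot=None keeps the orientation; feed is the mean speed in mm/s. With until_force (N) it stops when the force on the tool has changed by that much, and returns True; else False.
- set_joints(angles): joint-space move.
- command_gripper(opening, force=None): finger opening in mm; force is the grip in N (None keeps the last); returns when the fingers have stopped.
- wait(seconds).
- inverse_kinematics(position, orientation): joint angles nearest the present ones, or None.
- sense(): the state.
- camera(name): name is "scene" or "top"; returns a dict with "pixels" (480x640x3 uint8, red, green, blue), "z_map" (480x640 float32, mm along the optical axis (not along the pixel's ray), 0 where there is no reading), "K" (3x3 intrinsics, pixels), "extrinsics" (4x4, takes a point from world to camera coordinates). Camera axes: x right, y down, z forward; pixel columns grow to the right and rows downward; lengths in mm; the calibration is good to about 2 mm. A picture is of the moment at which its call begins.
A pose or a line that the arm cannot do raises MotionError and nothing moves.
- close_job(): hands the job in; it is judged then, once.
Trained networks look in a picture, given as the dict that the camera call returned (one of the last four; its "shot" number tells which), for a name from the list of things; names that differ only in an ending like _2 or _b are one class to them, and where a whole thing is asked for, a point or a joint stands for the part that bears it (a point fixed in the world has none). Each returns a list of dicts, best first, with "conf" (0 to 1); they miss things now and then, are a little off and sometimes report something else, mostly with a low value. They report only what shows in the picture. A call takes as long as a camera call. They do not tell look-alikes from the thing itself.
- trace(thing, picture): "region" (480x640 bool, what is visible of it) and "bbox" ([left, top, right, bottom] in pixels, round what is visible of it).
The state is a dict: "t": time; "qpos": joint angles; "qd": joint speeds; "effort": joint torques, N m; "tool_pos": TCP position; "orientation": TCP orientation; "force": force on the tool from outside, world axes, zero at the start; "torque": the same for the moment, N m; "opening": finger opening in mm; "finger_force": force on a finger pad.
Only numpy, scipy, OpenCV 4.12 (cv2) and the standard library are available. Lean on these libraries where they do the work, as an engineer would, in place of code of your own. Each camera call takes 0.05 s, during which the arm holds its last target. There are 200 camera calls.

## Task

The gas stove on the worktop has come back from cleaning with its valve shaft bare. Fit the spill ring with the larger hole down over the brass valve nut so that it lies flat on the deck (the one with the smaller hole does not go over the nut), then turn the knob to match the flat of the shaft, push it fully home and press it all the way in against the spring, as for lighting the flame. Finish while still pressing the knob in: do not let go of it; and leave the bottles and the sauce bowl where they are.

Things in the scene. Friction and masses are not known exactly. Their poses are not given: they have to be found in the camera images.
- gas_stove: single-burner gas stove, fixed: steel case 210 mm deep (its x) by 280 mm wide (its y), origin in the middle of its underside, flat deck 60 mm above the worktop; front faces its -x, +y is its left. Burner and black pan support (168 mm across, 34 mm above the deck) on the right, centred at y = -50 mm; valve on the left at x = -20, y = +98 mm
- nut_seat (a point): centre of the brass valve nut at deck level, fixed on the gas stove (axes as the gas stove). The nut is round, 22 mm across, stands 6 mm above the deck and is chamfered 1.7 mm round its top; the valve shaft comes up through it. Deck free for 25 mm round the spill ring's place
- shaft_tip (a point): centre of the upper end of the upright brass valve shaft, 34 mm above the deck when not pressed. Shaft 10 mm across, one flat 1.5 mm from its axis along the top 22 mm (6.5 mm across the flat), end chamfered 0.8 mm. x axis = the way the flat faces, z up. It starts with the flat facing the front of the gas stove, give or take 0.42 rad, and turns only stiffly (0.06 Nm)
- shaft_press (a joint): how far the valve shaft is pressed straight down into the valve, m: 0 = out, 0.006 = all the way in; the spring takes 3 N to start and 9 N at the end
- knob_mid (a point): centre of the loose black knob (35 g), half-way up, 17 mm above its underside; it starts upright on the worktop. Skirt 40 mm across, body 31 to 33 mm across up to 19 mm; on top a bar grip 12 mm wide, 33 mm long, 15 mm high (19 to 34 mm above the underside), blunt at one end, tapered at the other: the pointer, with a white line. x axis = along the bar to the pointer, z up
- knob: the same knob, origin at the centre of its underside, axes as knob_mid. Underneath on the axis a D-shaped bore 11.2 mm across, 16 mm deep, flat 2.1 mm from the axis on the pointer's side, mouth widened by 1 mm: the pointer must point the way the shaft's flat faces (within about 0.15 rad). Fully home, knob_mid is 1 mm above the shaft's tip
- ring_wide_mid (a point): centre of the loose steel spill ring that fits: 46 mm outside, hole 26 mm, 9 mm high, this point half-way up (4.5 mm above its underside); lies flat on the worktop, 40 g
- ring_narrow_mid (a point): centre of the other loose steel spill ring, the same outside (46 mm, 9 mm high) but with an 18 mm hole, which cannot pass the nut; this point half-way up
- soy_bottle: soy sauce bottle, 58 mm across, 207 mm high, origin under its centre; not to be moved
- sauce_bowl: black sauce bowl, 76 mm across, 30 mm high, origin under its centre; not to be moved
- sanitiser: pump bottle, 68 mm across, 214 mm high, origin under its centre; not to be moved
Mind the look-alikes: they are no part of the job. Leave any blue look-alike of the knob alone.

How it is judged (in metres and radians):
On the way, in this order (a step that is already met when the one before it is completed fails the run):
1. the wide spill ring lies flat on the deck over the valve nut (horizontal distance between ring_wide_mid and nut_seat below 0.004 m and z of ring_wide_mid in the frame of nut_seat below 0.007 m and angle between ring_wide_mid's own z axis and vertical below 0.1 rad), for 0.2 s.
2. the knob is home on the shaft, its flat on the shaft's flat (horizontal distance between knob_mid and shaft_tip below 0.0025 m and z of knob_mid in the frame of shaft_tip below 0.003 m and angle between the x axis of knob_mid and the x axis of shaft_tip, either way round below 0.3 rad), for 0.1 s.
At the end, for the whole second after the job is handed in: Wide spill ring flat on the deck, centred on the nut within 4 mm; knob upright on the shaft, flat to flat, within 2.5 mm of its axis and 2 mm of fully home; through the last second the fingers are on the knob and keep the shaft pressed in by more than 4.8 of its 6 mm (all of step 1 and all of step 2 and angle between knob_mid's own z axis and vertical below 0.1 rad and value of joint shaft_press above 0.0048 m and contact force between the fingers and knob above 1 N); the arm keeps its last pose, push and grip.
It fails at once if a bottle or the sauce bowl is moved by more than 25 mm (distance of any of soy_bottle, sauce_bowl, sanitiser from where it was at the start of the episode above 0.025 m).
It also fails if it takes over 53 s, if anything falls off the work surface, if the arm or the gripper's body presses on something with over 40 N, if the wrist force passes 120 N, or if a joint passes its speed limit or range.

## Working session

There is one attempt and no reset: what is moved stays moved. The work goes in short steps, each a Python script; the robot and the scene stay as the last script left them, time stands still between calls to the robot, and variables do not carry over. Pictures are saved under pics/ and viewed, at most 10 in all, crops included, and the job is handed in when it is done.

```bash
mkdir -p pics; cat > h.py <<'E'
from cell import *
import numpy as np, cv2
def save(n,p,box=None,s=1):
    im=p["pixels"][:,:,::-1]
    if box: im=im[box[1]:box[3],box[0]:box[2]]
    cv2.imwrite("pics/"+n,cv2.resize(im,None,fx=s,fy=s,interpolation=cv2.INTER_CUBIC))
def pts(p,mask):
    v,u=np.nonzero(mask&(p["z_map"]>0)); z=p["z_map"][v,u]
    c=np.linalg.inv(p["K"])@np.vstack([u,v,np.ones(len(u))])*z
    E=np.linalg.inv(p["extrinsics"]); return (E[:3,:3]@c+E[:3,3:]).T
def onplane(p,u,v,h):
    E=np.linalg.inv(p["extrinsics"]); d=E[:3,:3]@(np.linalg.inv(p["K"])@np.array([u,v,1.]))
    o=E[:3,3]; return o+d*(h-o[2])/d[2]
E
python3 - <<'E'
from h import *
s=sense(); print(s["t"],s["tool_pos"],s["orientation"],s["opening"])
for n in("top","scene"):
    p=camera(n); save(n+"0.png",p)
    E=np.linalg.inv(p["extrinsics"]); print(n,E[:3,3].round(),E[:3,2].round(2),p["K"][0,0])
    for t in("gas_stove","knob","ring_wide_mid","ring_narrow_mid","shaft_tip","soy_bottle","sauce_bowl","sanitiser"):
        for r in trace(t,p):
            q=pts(p,r["region"]); 
            print(t,round(r["conf"],2),r["bbox"], np.median(q,0).round(1) if len(q) else "", q[:,2].max().round(1) if len(q) else "")
E
```

```text
0.0 [ 174.30044922 -625.54024863  214.75646194] [ 9.90776943e-01  1.35500365e-01 -1.78267450e-04 -8.17122443e-04] 88.39832614018782
top [ 240. -220. 1341.] [ 0.22 -0.02 -0.98] 602.3122886029614
gas_stove 0.58 [360.6, 193.5, 519.6, 338.6] [ 432.9 -490.3   60.9] 105.4
knob 0.82 [226.3, 281.7, 244.1, 301.6] [428.9 -39.6  17.3] 41.8
knob 0.62 [334.0, 329.0, 350.6, 345.3] [ 307.4 -264.7   19.4] 40.2
knob 0.53 [319.3, 246.2, 335.7, 260.3] [ 496.1 -255.2   19.1] 41.9
ring_wide_mid 0.68 [313.8, 289.0, 333.3, 311.2] [ 390.2 -236.5    8.5] 18.5
ring_narrow_mid 0.65 [258.2, 281.8, 284.0, 300.0] [ 425.1 -119.     8.2] 17.0
soy_bottle 0.93 [304.8, 121.4, 334.5, 174.1] [ 693.6 -255.7  126.6] 213.3
sauce_bowl 0.16 [357.1, 195.9, 518.1, 336.6] [ 433.4 -490.3   60.8] 105.4
sanitiser 0.78 [163.7, 225.7, 222.2, 264.0] [516.2  13.3 135.7] 219.3
sanitiser 0.54 [358.7, 194.8, 521.3, 336.7] [ 433.2 -490.1   60.8] 105.4
scene [210. 382. 841.] [ 0.29 -0.6  -0.74] 612.5050835539263
gas_stove 0.8 [322.9, 120.2, 506.1, 249.0] [ 427.6 -459.9   59.8] 97.4
gas_stove 0.73 [319.8, 252.5, 345.3, 274.1] [ 495.5 -247.3   18.3] 39.4
knob 0.6 [300.5, 363.5, 327.6, 391.5] [426.7 -28.1  17.4] 37.5
ring_wide_mid 0.86 [372.2, 282.5, 392.2, 308.2] [ 391.9 -235.5    8.2] 13.3
ring_narrow_mid 0.91 [324.4, 326.0, 356.2, 351.3] [ 424.8 -116.2    8.3] 13.5
shaft_tip 0.55 [376.2, 182.0, 380.2, 195.3] [ 475.3 -396.9   83.1] 95.1
soy_bottle 0.76 [212.3, 135.5, 246.4, 237.4] [ 683.6 -250.    85.9] 311.8
soy_bottle 0.62 [371.2, 281.7, 393.5, 309.8] [ 391.5 -231.     8. ] 13.3
sauce_bowl 0.87 [257.1, 206.0, 299.0, 241.4] [ 632.2 -299.7   20.5] 33.7
sanitiser 0.95 [206.5, 299.1, 259.7, 406.5] [514.1  40.8 122.5] 215.7
```

```bash
python3 - <<'E'
import cv2
a=cv2.imread("pics/top0.png")[185:355,200:530]
b=cv2.imread("pics/scene0.png")[110:410,190:520]
cv2.imwrite("pics/topc.png",cv2.resize(a,None,fx=2.4,fy=2.4,interpolation=cv2.INTER_CUBIC))
cv2.imwrite("pics/scenec.png",cv2.resize(b,None,fx=2,fy=2,interpolation=cv2.INTER_CUBIC))
E
```

```text
(no output)
```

View pics/topc.png

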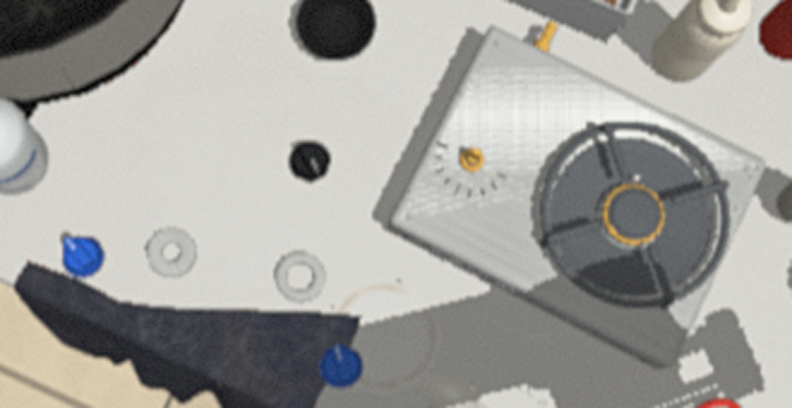

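View pics/scenec.png

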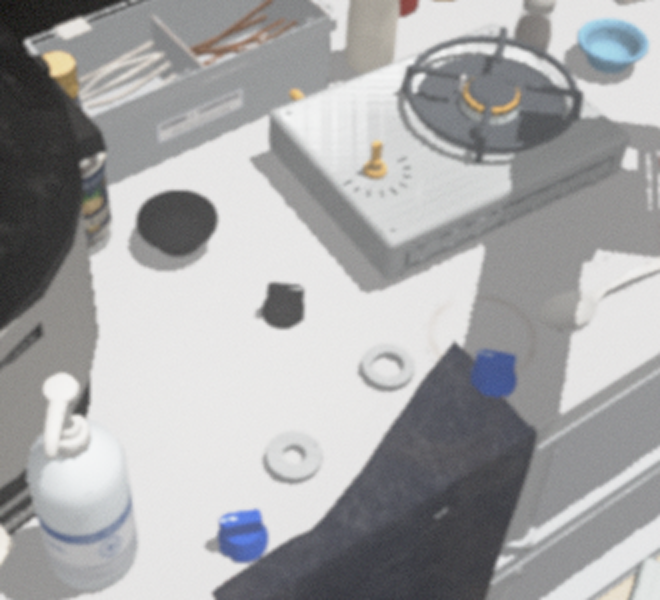

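The black knob is at about top (329,252) in the full picture; (235,291) and (342,337) are blue look-alikes. There are two rings: (323,300) has the larger hole and (271,290) the smaller. The valve shaft is at about (397,252). Next I'll enlarge these to confirm and measure them.

```bash
python3 - <<'E'
from h import *
from scipy.optimize import least_squares
T=[camera("top") for _ in range(3)]; S=[camera("scene") for _ in range(3)]
def avg(P): 
    d=dict(P[-1]); d["pixels"]=np.mean([p["pixels"].astype(float) for p in P],0).astype(np.uint8); d["z_map"]=np.median([p["z_map"] for p in P],0); return d
t,s=avg(T),avg(S); np.savez("avg.npz",t=t["pixels"],s=s["pixels"])
def crop(p,c,r,sc): return cv2.resize(p["pixels"][c[1]-r:c[1]+r,c[0]-r:c[0]+r,::-1],(sc,sc),interpolation=cv2.INTER_CUBIC)
row1=np.hstack([crop(t,(328,253),14,260),crop(t,(397,252),14,260),crop(t,(323,300),20,260)])
row2=np.hstack([crop(s,(332,262),20,260),crop(s,(378,188),14,260),crop(t,(271,290),20,260)])
cv2.imwrite("pics/zoom.png",np.vstack([row1,row2]))
# rings: outline ellipse -> centre at mid height ; hole ratio
for nm,P in(("top",T),("scene",S)):
  p=P[-1]; a=t if nm=="top" else s
  for n in("ring_wide_mid","ring_narrow_mid"):
    for r in trace(n,p)[:1]:
      b=r["bbox"]; m=np.zeros((480,640),bool); m[int(b[1])-3:int(b[3])+4,int(b[0])-3:int(b[2])+4]=1
      q=pts(a,m); q=q[(q[:,2]>6)&(q[:,2]<13)]
      (cx,cy),R=cv2.minEnclosingCircle(q[:,:2].astype(np.float32)); print(nm,n,r["conf"],"pts mean",q.mean(0).round(1),"enc",cx,cy,R,len(q), "bboxc",onplane(a,(b[0]+b[2])/2,(b[1]+b[3])/2,4.5).round(1))
  for k,r in enumerate(trace("knob",p)):
      q=pts(a,r["region"]); u=q[q[:,2]>28]; print(nm,"knob",r["bbox"],u.mean(0).round(1) if len(u) else "",len(u),np.median(p["pixels"][r["region"]],0))
  # stove deck
  g=[r for r in trace("gas_stove",p)][0]; m=cv2.dilate(g["region"].astype(np.uint8),np.ones((5,5)))>0
  q=pts(a,m); q=q[(abs(q[:,2]-60)<6)]; print(nm,"deck z",np.median(q[:,2]),cv2.minAreaRect(q[:,:2].astype(np.float32)))
  # brass
  im=a["pixels"].astype(int); v,u=np.mgrid[:480,:640]
  c=(397,252) if nm=="top" else (378,188)
  m=(abs(u-c[0])<12)&(abs(v-c[1])<14)&(im[:,:,0]-im[:,:,2]>55)
  print(nm,"brass px",u[m].min(),u[m].max(),v[m].min(),v[m].max(),m.sum())
  for y in range(v[m].min(),v[m].max()+1): print(y,[(int(x),tuple(im[y,x].tolist()),round(float(pts(a,(u==x)&(v==y))[0,2])) if a["z_map"][y,x]>0 else 0) for x in u[y][m[y]]] if nm=="scene" else u[y][m[y]].tolist())
E
```

```text
top ring_narrow_mid 0.53 pts mean [ 425.8 -119.4    9.3] enc 424.70745849609375 -118.16526794433594 24.754127502441406 255 bboxc [ 421.7 -118.3    4.5]
top knob [318.9, 244.6, 337.3, 260.6] [ 498.9 -256.5   33.5] 75 [41. 42. 43.]
top knob [336.4, 331.6, 350.5, 345.1] [ 307.3 -265.8   34. ] 73 [ 34.  63. 122.]
top deck z 60.39877254027442 ((438.7044372558594, -493.05841064453125), (279.96807861328125, 210.30322265625), 56.79475784301758)
top brass px 392 401 247 256 77
247 [395, 396, 397, 398, 399]
248 [394, 395, 396, 397, 398, 399, 400]
249 [392, 393, 394, 395, 396, 397, 398, 399, 400]
250 [392, 393, 394, 395, 396, 397, 398, 399, 400, 401]
251 [392, 393, 394, 395, 396, 397, 398, 399, 400, 401]
252 [392, 393, 394, 395, 396, 397, 398, 399, 400, 401]
253 [392, 393, 394, 395, 396, 397, 398, 399, 400, 401]
254 [393, 394, 395, 396, 397, 398, 399, 400]
255 [394, 395, 396, 397, 398, 399]
256 [396, 397]
scene ring_wide_mid 0.76 pts mean [ 393.  -233.6    8.6] enc 391.3307800292969 -235.13735961914062 23.684606552124023 314 bboxc [ 394.8 -231.9    4.5]
scene ring_narrow_mid 0.7 pts mean [ 425.
[... 2375 characters left out ...]
8, 122), 67), (379, (208, 175, 127), 68), (380, (219, 183, 127), 66), (381, (226, 192, 130), 67), (382, (225, 198, 146), 66)]
196 [(373, (172, 146, 107), 63), (374, (192, 161, 111), 65), (375, (207, 171, 117), 65), (376, (216, 179, 123), 66), (377, (217, 179, 122), 65), (378, (219, 183, 126), 67), (379, (220, 184, 123), 66), (380, (221, 186, 124), 66), (381, (220, 187, 128), 65), (382, (215, 187, 147), 65)]
197 [(374, (177, 152, 114), 64), (375, (188, 158, 112), 64), (376, (196, 163, 114), 65), (377, (205, 171, 117), 66), (378, (206, 172, 116), 67), (379, (206, 171, 117), 64), (380, (206, 172, 122), 64), (381, (200, 173, 134), 64)]
198 [(377, (179, 153, 118), 62), (378, (183, 156, 121), 64)]
```

View pics/zoom.png

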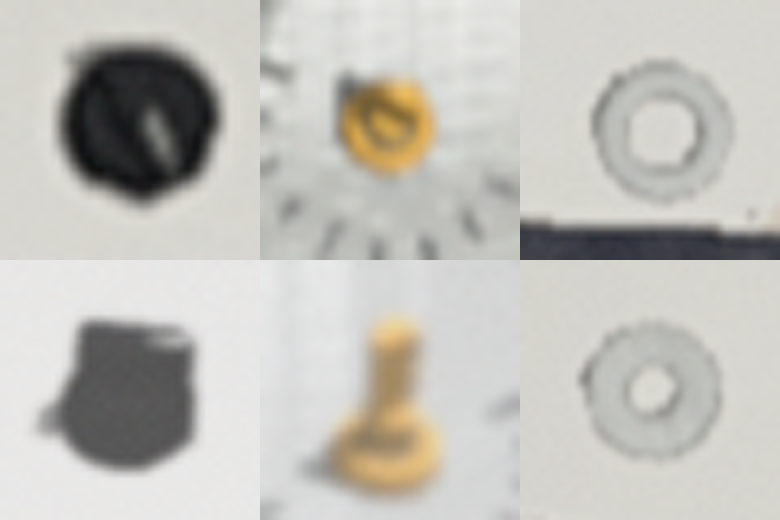

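The ring at top (324,300) has a hole about 0.54 of its outside, so it is the wide one. The ring at (271,290) has about 0.37, so it is the narrow one. The knob at (329,252) is black, with its white line pointing down-right. The shaft's D shows its flat to the lower left at (397,251). One more enlargement of the shaft, plus position and IK numbers.

```bash
cat >> h.py <<'E'
from scipy.spatial.transform import Rotation as Ro
def down(a):  # tool down, tool x axis at world angle a; tool y = (sin a,-cos a)
    return (Ro.from_euler("z",a)*Ro.from_euler("x",np.pi)).as_quat().tolist()
E
python3 - <<'E'
from h import *
z=np.load("avg.npz"); t,s=z["t"],z["s"]
def crop(im,u0,v0,w,h,sc): return cv2.resize(im[v0:v0+h,u0:u0+w,::-1],(w*sc,h*sc),interpolation=cv2.INTER_CUBIC)
cv2.imwrite("pics/zoom2.png",np.hstack([crop(t,389,244,16,16,25),crop(s,370,178,16,16,25)]))
print(t[246:258,390:404].astype(int).sum(2)//3)
p=camera("top"); sc=camera("scene")
print("ring top",onplane(p,324.5,299.65,9),"D top",onplane(p,396.5,250.6,94),"tip scene",onplane(sc,378,181.8,94))
q=pts(p,np.ones((480,640),bool))
for c in((391,-236),(498,-255)):
  d=np.hypot(q[:,0]-c[0],q[:,1]-c[1]); 
  for r in range(25,130,15): 
    k=(d>r)&(d<r+15); print(c,r,np.percentile(q[k,2],[50,98,100]).round(), q[k][q[k,2].argmax()].round())
for nm,x,y,zz,a in(("r",391,-235,3,0),("r",391,-235,3,np.pi/2),("k",498,-255,20,np.radians(205)),("k",498,-255,20,np.radians(25)),("s",475.7,-398,80,np.radians(146)),("s",475.7,-398,80,np.radians(-34)),("s",475.7,-398,62,0),("s",475.7,-398,62,np.radians(-33)),("s",475.7,-398,62,np.radians(57))):
  j=inverse_kinematics([x,y,zz],down(a)); print(nm,round(a,2),None if j is None else np.round(j,2))
print(sense()["t"])
E
```

```text
[[209 169 141 162 176 173 177 190 200 197 208 214 212 214]
 [206 142 108 114 117 121 139 167 179 176 193 213 219 220]
 [205 139 103  98  92  95 112 144 164 166 182 206 218 218]
 [201 139 115  98  87  94  93 107 130 144 165 192 209 214]
 [199 143 122 107  94 122 120 102  99 117 154 179 209 216]
 [198 141 131 134 110 131 145 139 122 119 154 173 205 213]
 [195 140 127 151 129 116 137 146 138 136 158 176 195 200]
 [194 164 133 149 146 123 124 136 141 152 166 184 197 201]
 [208 196 160 144 147 143 146 149 155 162 172 200 213 210]
 [203 200 179 156 150 151 154 161 168 173 181 200 208 208]
 [191 192 193 185 174 160 158 162 182 184 184 192 198 200]
 [187 189 194 196 191 179 173 173 186 188 186 187 191 194]]
ring top [ 391.63663321 -236.33996952    9.        ] D top [ 470.49380413 -396.48091076   94.        ] tip scene [ 476.83124574 -397.70413593   94.        ]
(391, -236) 25 [0. 7. 9.] [ 357. -241.    9.]
(391, -236) 40 [ 1.  7. 11.] [ 340. -255.   11.]
(391, -236) 55 [ 1.  8. 12.] [ 335. -239.   12.]
(391, -236) 70 [ 1. 30. 37.] [ 316. -262.   37.]
(391, -236) 85 [ 2. 36. 64.] [ 425. -327.
[... 202 characters left out ...]

(498, -255) 55 [0. 6. 9.] [ 483. -319.    9.]
(498, -255) 70 [0. 6. 9.] [ 575. -232.    9.]
(498, -255) 85 [ 1. 58. 64.] [ 446. -340.   64.]
(498, -255) 100 [ 1. 63. 69.] [ 436. -345.   69.]
(498, -255) 115 [ 2. 63. 68.] [ 440. -371.   68.]
r 0 [ 0.49  0.6  -0.06  2.15  0.09  0.4  -1.21]
r 1.57 [ 0.7   0.62 -0.31  2.14  0.43  0.45  0.05]
k 3.58 [ 1.14  1.   -1.08  1.85  1.06  1.02  1.59]
k 0.44 [ 0.51  0.67 -0.15  1.88  0.17  0.6  -0.89]
s 2.55 [ 0.99  0.71 -0.52  1.69  0.44  0.86  1.26]
s -0.59 [ 0.55  0.65  0.1   1.72 -0.09  0.77 -1.47]
s 0 [ 0.64  0.68 -0.02  1.72  0.02  0.75 -0.96]
s -0.58 [ 0.55  0.68  0.1   1.72 -0.09  0.74 -1.45]
s 0.99 [ 0.76  0.69 -0.2   1.71  0.18  0.76 -0.1 ]
1.7
```

View pics/zoom2.png

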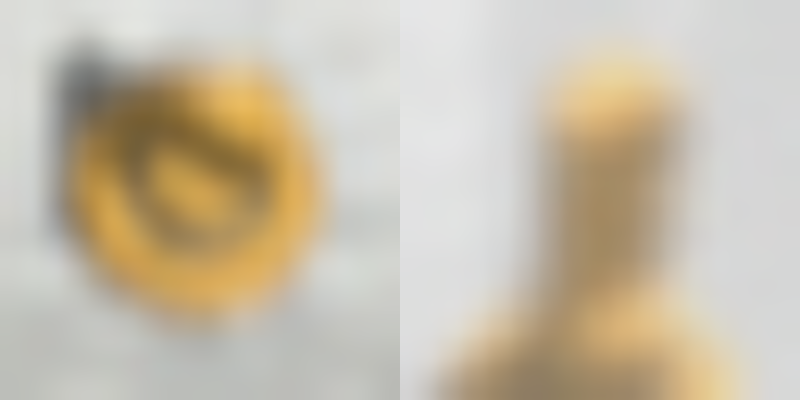

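The shaft tip is the bright patch at zoom (240,105), i.e. top (398,248), and the flat looks to face about 145° in the world. The stove frame, scene and top estimates agree on about (476,-398.6). I'll grasp the ring crosswise twice, which centres it and shows the camera bias.

```bash
python3 - <<'E'
from h import *
p=np.pi
command_gripper(66,8)
reach([391.5,-235.7,70],down(0))
servo_line([391.5,-235.7,3.5],feed=120)
command_gripper(40,8); s=sense(); print(s["opening"],s["tool_pos"],s["t"])
command_gripper(60)
servo_line([391.5,-235.7,25],feed=120)
reach([391.5,-235.7,25],down(p/2))
pt,ps=camera("top"),camera("scene")
servo_line([391.5,-235.7,3.5],feed=120)
command_gripper(40,20); s=sense(); print(s["opening"],s["tool_pos"],s["finger_force"],s["t"])
for n,c in(("top",pt),("scene",ps)):
    q=pts(c,np.ones((480,640),bool)); q=q[(np.hypot(q[:,0]-391.5,q[:,1]+235.7)<30)&(q[:,2]>6)&(q[:,2]<13)]
    if len(q): print(n,cv2.minEnclosingCircle(q[:,:2].astype(np.float32)),q[:,:2].mean(0))
servo_line([391.5,-235.7,125],feed=200)
s=sense(); print(s["opening"],s["force"],s["t"])
E
```

```text
39.59139928192999 [ 391.55707516 -235.71387246    3.58869238] 5.1917
40.39868440898209 [ 391.56424402 -235.82029264    3.67657639] 0.0 8.0083
scene ((391.2792053222656, -234.5536346435547), 23.969308853149414) [ 391.97402597 -233.87036289]
40.036936621440496 [-0.6998083   0.28752028 -0.38710776] 8.7667
```

```bash
python3 - <<'E'
from h import *
a,b=camera("top"),camera("scene")
save("x1.png",b,(280,200,480,350),4)
for c in(a,b):
    for n in ("ring_wide_mid","ring_narrow_mid"):
        for r in trace(n,c):
            q=pts(c,r["region"]); print(n,r["conf"],r["bbox"],np.median(q,0).round(1))
E
```

```text
ring_narrow_mid 0.65 [259.9, 279.9, 283.1, 297.8] [ 425.8 -119.7    8.8]
ring_narrow_mid 0.61 [323.7, 328.6, 355.1, 352.4] [ 426.  -115.6    8.4]
```

View pics/x1.png

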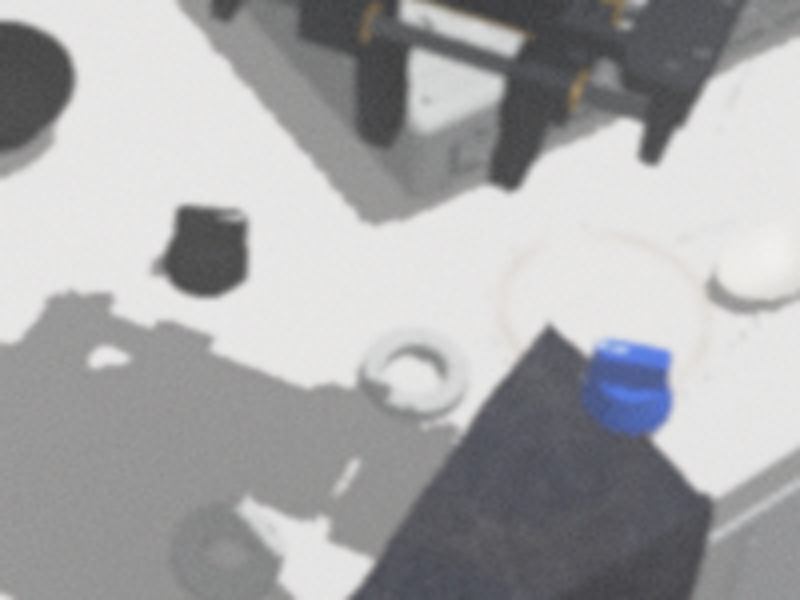

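```bash
python3 - <<'E'
from h import *
a,b=camera("top"),camera("scene"); s=sense(); print(s["tool_pos"],s["orientation"],s["opening"],s["finger_force"],s["t"],np.round(s["qpos"],3))
out=[]
T=np.array(s["tool_pos"]);R=Ro.from_quat(s["orientation"])
for c in(a,b):
    im=c["pixels"][:,:,::-1].copy()
    for k,P in enumerate((T,T+R.apply([0,20,0]),T+R.apply([0,-20,0]),np.array([391.5,-235,9]))):
        x=c["K"]@(c["extrinsics"]@np.append(P,1))[:3]; x=x[:2]/x[2]; print(x.round(1))
        cv2.circle(im,tuple(int(v) for v in x.round()),1,[(0,0,255),(0,255,0),(0,255,0),(255,0,255)][k],-1)
    u0,v0=(250,180) if c is a else (310,160)
    out.append(cv2.resize(im[v0:v0+190,u0:u0+130],None,fx=3,fy=3,interpolation=cv2.INTER_CUBIC))
cv2.imwrite("pics/x2.png",np.hstack(out))
q=pts(b,np.ones((480,640),bool)); m=(np.hypot(q[:,0]-391.5,q[:,1]+235)<32)&(q[:,2]>5)&(q[:,2]<14); print(cv2.minEnclosingCircle(q[m][:,:2].astype(np.float32)),m.sum())
E
```

```text
[ 391.36350876 -235.45160136  124.58896636] [ 7.07025122e-01  7.07188311e-01  1.03366517e-05 -4.12101088e-04] 39.780839189779066 0.0 9.1667 [ 0.977  0.427 -0.643  2.079  0.373  0.749  0.1  ]
[324.1 293.3]
[323.2 283.6]
[325.1 303.1]
[323.9 299.8]
[390.3 246.8]
[378.4 242.6]
[402.3 251. ]
[384.5 291.9]
((387.1864013671875, -235.85264587402344), 27.524311065673828) 339
```

View pics/x2.png

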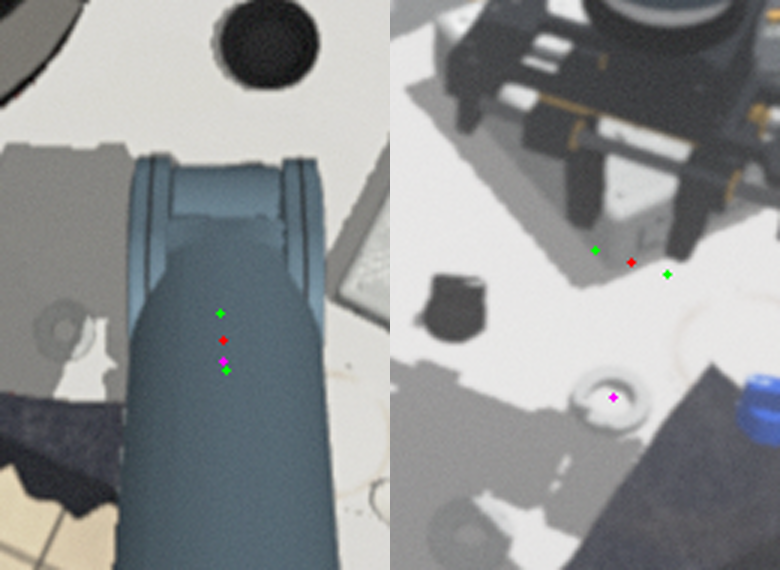

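The projected TCP (red) lies about 10 mm or more below the visible fingertips, so the tips retract as the gripper opens and the fingers closed above the ring, which is untouched at scene (383,293). I'll find the tip height by touching the worktop.

```bash
python3 - <<'E'
from h import *
p=np.pi
command_gripper(58,8)
servo_line([391.5,-235.3,10],feed=200)
h=servo_line([391.5,-235.3,-25],feed=25,until_force=4); z=sense()["tool_pos"][2]; print("touch",h,z,sense()["t"])
servo_line([391.5,-235.3,z+4.5],feed=60)
command_gripper(40,6); s=sense(); print(s["opening"],s["tool_pos"],s["finger_force"],s["t"],s["force"])
E
```

```text
touch True -22.650077379478827 11.5417
45.00238195520848 [ 391.42411406 -235.25788663  -18.24756058] 6.0000505519565195 12.1333 [-0.42432872  0.05187223  0.26470107]
```

```bash
python3 - <<'E'
from h import *
command_gripper(58,8)
servo_line([391.4,-235.3,12],feed=150)
reach([391.4,-235.3,12],down(0))
servo_line([391.4,-235.3,-17.8],feed=60,until_force=6)
command_gripper(40,20); s=sense(); print(s["opening"],s["tool_pos"],s["finger_force"],s["t"],s["force"])
servo_line([391.4,-235.3,90],feed=200)
reach([476.2,-398.3,90],down(0))
s=sense(); print(s["opening"],s["finger_force"],s["tool_pos"],s["t"],s["force"])
b=camera("scene"); save("x3.png",b,(310,100,450,240),4)
E
```

```text
44.42642341232748 [ 391.6304803  -235.43324803  -17.55384648] 20.000119074247777 14.9833 [-0.41102504 -0.56346992  1.93109406]
44.372119533071796 20.00007463619113 [ 475.28702979 -396.07760954   88.42180407] 16.4333 [ 0.23165158  0.50596121 -0.2749835 ]
```

View pics/x3.png

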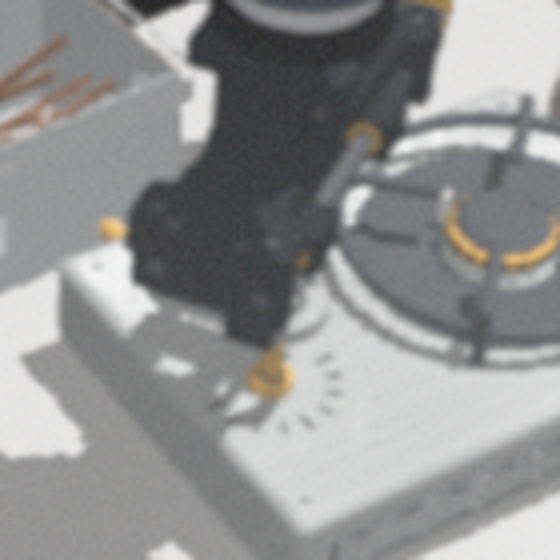

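The ring is held above the shaft at x3 (270,330) and the nut is at (272,378), roughly aligned. Lowering with force watch.

```bash
python3 - <<'E'
from h import *
N=np.array([476.3,-398.3])
servo_line([*N,85],feed=60)
h=servo_line([*N,39.5],feed=40,until_force=6); s=sense(); print(h,s["tool_pos"],s["force"],s["t"])
if h and s["tool_pos"][2]>45:
    z=s["tool_pos"][2]
    for dx,dy in((1.5,0),(-1.5,0),(0,1.5),(0,-1.5),(2,2),(-2,2),(2,-2),(-2,-2)):
        servo_line([N[0]+dx,N[1]+dy,z+1],feed=40)
        h=servo_line([N[0]+dx,N[1]+dy,39.5],feed=40,until_force=6); s=sense(); print(dx,dy,h,s["tool_pos"],s["t"])
        if s["tool_pos"][2]<45: break
E
```

```text
True [ 475.98786589 -398.06299173   42.43437997] [-0.72118775 -0.35228675  5.5065128 ] 17.7083
```

```bash
python3 - <<'E'
from h import *
r=np.radians
K=[498.5,-254.9]
x,y,z=sense()["tool_pos"]
command_gripper(54,20)
servo_line([476.2,-398.2,100],feed=200)
reach([*K,40],down(r(115.6)))
b=camera("scene"); save("x4.png",b,(310,100,450,240),4)
servo_line([*K,-12],feed=90,until_force=5); print(sense()["tool_pos"],sense()["t"])
command_gripper(24,5); s=sense(); print(s["opening"],s["finger_force"],s["tool_pos"],s["force"],s["t"])
command_gripper(54,5)
servo_line([*K,45],feed=150)
print(sense()["t"])
E
```

```text
[ 498.68815068 -254.78751382  -12.02190119] 20.5417
33.75399807633502 4.851426936099585 [ 498.70419689 -255.15792969  -11.62169936] [ 0.02426823 -0.18415176  2.85890292] 20.975
21.9917
```

View pics/x4.png

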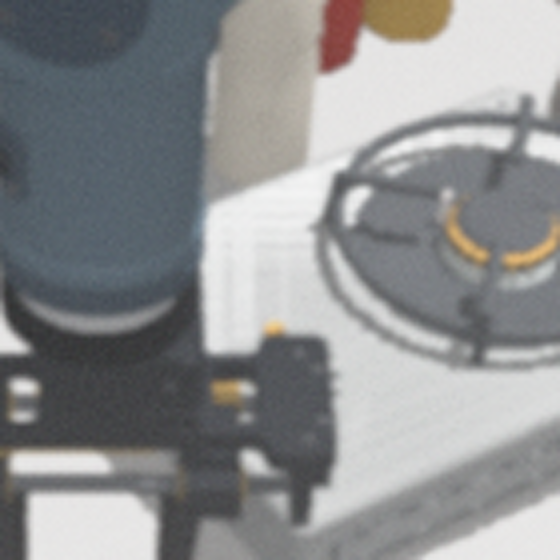

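The gripper hides the ring here; the knob was centred at 33.8 mm, its body width. Next I'll grip the bar.

```bash
python3 - <<'E'
from h import *
r=np.radians
K=[498.6,-255.0]
reach([*K,45],down(r(25.6)))
b=camera("scene"); t=camera("top")
command_gripper(24,5)
h=servo_line([*K,0],feed=40,until_force=3); s=sense(); z=s["tool_pos"][2]; print("touch",h,s["tool_pos"],s["t"])
servo_line([*K,z+3],feed=40)
command_gripper(5,25); s=sense(); print(s["opening"],s["finger_force"],s["tool_pos"],s["force"],s["t"])
for c in(b,t):
    q=pts(c,np.ones((480,640),bool)); d=np.hypot(q[:,0]-476,q[:,1]+398); k=(d>13)&(d<24); print("ring z",k.sum(),np.median(q[k,2]) if k.sum() else "")
E
```

```text
touch False [ 4.98829509e+02 -2.55094720e+02  2.72521033e-01] 25.15
11.647795987081832 24.999955985695124 [ 498.64320341 -255.01972637    3.32580462] [-0.9034883   0.87626904  1.14980603] 25.7417
ring z 298 67.84821897256512
ring z 278 68.59033690379385
```

```bash
python3 - <<'E'
from h import *
K=[498.6,-255.0]
command_gripper(18,5)
h=servo_line([*K,-7],feed=30,until_force=3); s=sense(); z=s["tool_pos"][2]; print("touch",h,z,s["force"],s["t"])
servo_line([*K,z+1],feed=40)
command_gripper(5,30); s=sense(); print(s["opening"],s["finger_force"],s["tool_pos"],s["force"],s["t"])
servo_line([*K,110],feed=200)
reach([476.1,-398.2,110],down(np.radians(-35)))
wait(.2); s=sense(); print(s["opening"],s["finger_force"],s["tool_pos"],s["force"],s["t"])
b=camera("scene"); save("x5.png",b,(340,110,440,210),5)
E
```

```text
touch True -3.813741548435133 [-2.18344454  0.41061537  8.99888514] 26.3667
11.829884695427852 29.999389122531284 [ 498.42319447 -254.92044529   -3.06494312] [ 0.64258357 -0.24197471 -0.07063922] 26.875
11.796535852159113 29.99934863881208 [ 476.69616409 -396.29979854  109.48975172] [-0.01479631 -0.81252146 -0.16836633] 28.4583
```

View pics/x5.png

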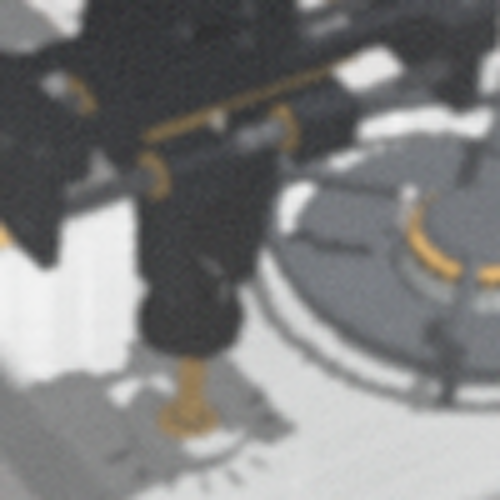

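The knob is held over the shaft, which shows below it at x5 (190,370), and depth puts the ring top at about 68 mm, so it lies on the deck. Now I'll try angles gently.

```bash
python3 - <<'E'
from h import *
N=[476.3,-398.3]
servo_line([*N,100],feed=60)
for a in(-35,-24,-46,-14,-56):
    servo_line([*N,94],rot=down(np.radians(a)),feed=60)
    h=servo_line([*N,74],feed=30,until_force=4); s=sense(); print(a,h,s["tool_pos"].round(2) if hasattr(s["tool_pos"],"round") else s["tool_pos"],np.round(s["force"],1),np.round(s["torque"],2),s["t"])
    if s["tool_pos"][2]<83: break
E
```

```text
-35 True [ 475.58 -398.74   73.39] [1.4 0.7 3.6] [ 0.07  0.05 -0.01] 29.7917
```

The knob dropped on at the first angle (z 73.4, home is about 75). Pressing in against the spring.

```bash
python3 - <<'E'
from h import *
command_gripper(5,45)
h=servo_line([476.1,-398.3,64],feed=20,until_force=16); s=sense(); print(h,s["tool_pos"],s["force"],s["t"])
wait(.6); s=sense(); print(s["tool_pos"],s["force"],s["opening"],s["finger_force"],s["t"])
b=camera("scene"); save("x6.png",b,(340,110,440,210),5)
t=camera("top")
for c in(b,t):
    q=pts(c,np.ones((480,640),bool)); d=np.hypot(q[:,0]-476,q[:,1]+398); k=(d>21)&(d<24)&(q[:,2]<75); print("ring z",k.sum(),np.median(q[k,2]) if k.sum() else "")
E
```

```text
True [ 475.77929126 -398.90240319   68.55392226] [-3.04886112  1.35054993  9.25058703] 30.3667
[ 475.78014946 -398.87962203   68.58458917] [-1.96228737  1.76750453  8.12278396] 11.469582630379355 45.00310092698783 30.9667
ring z 120 64.668794804968
ring z 0
```

View pics/x6.png

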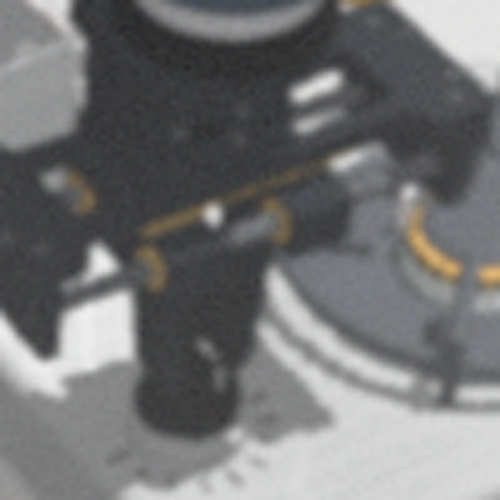

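```bash
python3 - <<'E'
from h import *
z=68.5
for i in range(6):
    z-=0.8; servo_line([475.9,-398.6,z],feed=20); wait(.3); s=sense(); print(z,np.round(s["tool_pos"],2),np.round(s["force"],1),s["opening"],s["t"])
    if s["force"][2]>20: break
c=camera("scene")
q=pts(c,np.ones((480,640),bool)); d=np.hypot(q[:,0]-476,q[:,1]+398)
for lo,hi in((20,21.5),(21.5,23),(24,26),(26,30)):
    k=(d>lo)&(d<hi)&(q[:,2]<72)&(q[:,2]>50); print(lo,k.sum(),np.percentile(q[k,2],[25,50,75]).round(1))
E
```

```text
67.7 [ 475.77 -398.87   68.5 ] [-1.5  1.3 12.1] 11.419411509392432 31.6167
66.9 [ 475.9  -398.98   68.34] [-2.9  1.9 16.5] 11.602186031968941 32.1667
66.10000000000001 [ 476.02 -399.07   68.2 ] [-5.6  4.4 20.9] 11.409275390014287 32.7167
20 38 [63.5 67.2 68.5]
21.5 46 [61.  64.8 67.3]
24 54 [59.  60.3 62. ]
26 113 [58.9 59.9 61. ]
```

```bash
python3 -c "
from cell import *
print(close_job(), sense()['t'])"
```

```text
the job is handed in; nothing more can be done
the job is handed in; nothing more can be done
```

The job is handed in at about 33 s with no verdict shown: by my measurements the wide ring lies flat on the deck over the nut, and the knob is home on the shaft, held against its stop at about 21 N.

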